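# Close up the breaker row against the end stop

## Robot

A 7-joint arm with a two-finger parallel gripper is mounted at the origin on the work surface. World frame = base frame: x ahead of the robot, y to its left, z up, the work surface at z = 0. Lengths are in mm, angles in rad, forces in N, time in s.
With the tool pointing down it reaches from about 350 to 900 mm from the base axis. Payload 7.2 kg.
Tool frame: the origin (TCP) lies where the fingers leave the gripper's body, on its centre line; the fingertips stand bot.tips_ahead ahead of it and the grasp point (between the pads) lies 61 mm ahead of it (bot.tips_ahead is the distance from the TCP to the fingertips, in mm); z points along the fingers, y is the direction in which the jaws open and shut (so a half turn about z gives the same grasp; the last joint's range is limited). The gripper opens to 88 mm and grips with 3 to 60 N. Pads are 20 mm wide; open, the fingers measure 115 mm over their backs; the gripper's body (75 mm by 178 mm) begins 61 mm behind the grasp point.
Start: joints at [1.12, 0.411, -0.013, 1.596, 0.006, 1.134, -0.082], TCP at [233.437, -579.77, 302.653] pointing down, gripper open.
Joint ranges: [-2.95, 2.95], [-0.29, 1.99], [-1.47, 1.44], [0.14, 2.54], [-1.03, 4.17], [0.13, 1.85], [-2.86, 2.86]. Speed limits (rad/s): [2.39, 2.39, 3.01, 3.01, 3.14, 3.14, 3.14].

## Interface

Orientations are given as a unit quaternion [x, y, z, w].
In Python, from cell import bot, camera, job gives the robot as it stands. The module is installed in compiled form; this text tells all that it offers.
- The arm moves only by the shell command python3 -m handwheel 'ROWS' [FORCE]. ROWS is JSON, a list of rows, each a list of 3 entries, a list of its own where there are three numbers: the opening, from 0 (shut) to 1 (fully open), then the shift along the world's x, y, z in m, then the turn, a rotation vector about the world's x, y, z in rad. In form: [[jaw, [tx, ty, tz], [rx, ry, rz]], ...]. A call has 1 to 5 rows; each row shifts and turns the commanded pose from where the row before left it; what a row does not reach is not made up. A row lasts 1/8 s, in which the tool goes at most 62.5 mm and 10.7 degrees, less where a joint would pass 70% of its speed; a pose out of reach is approached as far as the arm can. A call with a gripper value outside its range is refused whole. The fingers move at their own pace and stop on an object; FORCE is the grip in N (left out, the last holds). Time passes only in rows, so rows that do not move let the fingers close. It gives the time, the measured TCP pose, the force and the opening at its end, in the units of the state.
- bot.read_state(): the state, without advancing time (a new reading comes with each control period).
- camera(name): name is "scene" or "side" or "wrist"; returns a dict with "img" (420x560x3 uint8, blue, green, red), "camera_matrix" (3x3 intrinsics, pixels), "xyz" and "attitude" of the camera in the world. Camera axes: x right, y up, looking along -z (the intrinsics and any distortion apply to the point x, -y, -z); pixel columns grow to the right and rows downward; lengths in mm; the calibration is good to about 2 mm. A picture is of the moment at which its call begins. There is no depth.
- job.sign_off(): hands the job in, once; it reports no verdict.
The state is a dict: "t": time; "joint_pos": joint angles; "qd": joint speeds; "joint_torque": joint torques, N m; "ee_pos": TCP position; "ee_rot": TCP orientation; "wrist_force": force on the tool from outside, world axes, zero at the start; "moment": the same for the moment, N m; "width": finger opening in mm.
Only numpy, scipy, OpenCV 4.12 (cv2) and the standard library are available. Lean on these libraries where they do the work, as an engineer would, in place of code of your own. Each camera call takes 0.05 s, during which the arm holds its last target. There are 200 camera calls.

## Task

Push the row of four breakers along the rail, all together as one closed row, until it sits fully home against the tall end stop (not the squat terminal at the other end). Only push them with the fingertips: do not lift or tip any breaker off the rail or let the row come apart, and leave everything else on the bench where it is.

Things in the scene. Friction and masses are not known exactly. Their poses are not given: they have to be found in the camera images.
- plate: fixed grey mounting plate, 260 x 440 x 6 mm, flat on the bench; origin at the centre of its underside. A steel rail 35 mm wide and 400 mm long runs over its middle along the plate's own y axis; the rail's top is 21 mm above the bench. A slotted wiring duct 30 mm wide, its top 40 mm above the bench, runs parallel to the rail, its middle at plate x = +100 mm.
- end_stop: the tall end stop: plain black plastic bracket clamped immovably on the rail near one end of it (at plate +y or -y), 10 mm thick along the rail, 80 mm across it, 44 mm high above the rail; origin at rail-top height, in the middle of it (its flat faces lie 5 mm to either side along the rail); axes as the plate's.
- terminal: the squat black terminal fixed near the other end of the rail: 10 mm thick along the rail, 46 mm across it, only 16 mm high above the rail; origin at rail-top height, in the middle of it; axes as the plate's. The row does not belong against it.
- breaker_a: breaker at the plate -y end of the row: white, 17.6 mm thick along the rail, 85 mm across it, flat sides 38 mm high above the rail, narrower nose (45 mm) to 48 mm, black toggle to 54 mm; origin at rail-top height in its middle; axes as the plate's. The four stand touching, in the order a, b, c, d along plate +y.
- breaker_b: inner breaker of the row: white, 17.6 mm thick along the rail, 85 mm across it, flat sides 38 mm high above the rail, narrower nose (45 mm) to 48 mm, black toggle to 54 mm; origin at rail-top height in its middle; axes as the plate's. Each weighs 0.08 to 0.17 kg, sits loosely astride the rail (1 mm play to each side, not latched) and slides along it.
- breaker_c: inner breaker of the row: white, 17.6 mm thick along the rail, 85 mm across it, flat sides 38 mm high above the rail, narrower nose (45 mm) to 48 mm, black toggle to 54 mm; origin at rail-top height in its middle; axes as the plate's. Pushing the whole row takes about 1 to 6 N.
- breaker_d: breaker at the plate +y end of the row: white, 17.6 mm thick along the rail, 85 mm across it, flat sides 38 mm high above the rail, narrower nose (45 mm) to 48 mm, black toggle to 54 mm; origin at rail-top height in its middle; axes as the plate's.
- spare_breaker: spare breaker lying on its side on the plate, between the rail and the robot, 85 x 54 x 18 mm; a bystander to leave alone; origin at the centre of its underside.
- screwdriver: screwdriver, 190 mm long, lying on the plate between the rail and the robot; a bystander to leave alone; origin on its length, own x axis towards the tip.
- tape: roll of black tape, 90 mm across, 19 mm high; a bystander to leave alone; origin at the centre of its underside.
- mug: white mug, 80 mm across, 90 mm high; a bystander to leave alone; origin at the centre of its underside.
- spool: small wooden cable spool, 80 mm across, 55 mm high; a bystander to leave alone; origin at the centre of its underside.
- carton: cardboard carton, 90 x 70 x 60 mm; a bystander to leave alone; origin at the centre of its underside.
- pot: clear pot with a lid, 48 mm across, 60 mm high; a bystander to leave alone; origin at the centre of its underside.
Things that resemble listed ones, but are neither listed nor needed, are in the scene too. Leave any red look-alike of the breaker_d alone.

How it is judged (in metres and radians):
At the end, for the whole second after the job is handed in: The end breaker of the row stands against the tall end stop (gap under 2.5 mm), the breakers stand side by side (each gap under 2.4 mm), all four upright (within 0.08 rad), seated on the rail (within 3.5 mm) and at rest (horizontal distance between any of breaker_a, breaker_d and end_stop below 0.0163 m and horizontal distance between breaker_a and breaker_b below 0.02 m and horizontal distance between breaker_b and breaker_c below 0.02 m and horizontal distance between breaker_c and breaker_d below 0.02 m and angle between each of breaker_a, breaker_b, breaker_c, breaker_d's own z axis and vertical below 0.08 rad and z of breaker_a in the frame of plate between 0.0175 and 0.0245 m and linear speed of each of breaker_a, breaker_b, breaker_c, breaker_d below 0.01 m/s and z of breaker_b in the frame of plate between 0.0175 and 0.0245 m and z of breaker_c in the frame of plate between 0.0175 and 0.0245 m and z of breaker_d in the frame of plate between 0.0175 and 0.0245 m); the robot touches nothing.
It fails at once if a breaker is lifted more than 10 mm off the rail (z of any of breaker_a, breaker_b, breaker_c, breaker_d in the frame of plate above 0.031 m).
It fails at once if a breaker is tipped over by more than 0.35 rad (angle between any of breaker_a, breaker_b, breaker_c, breaker_d's own z axis and vertical above 0.35 rad).
It fails at once if the row is pulled apart: its gaps add up to more than 15 mm (horizontal distance between breaker_a and breaker_d above 0.068 m).
It fails at once if something else on the bench is shifted by more than 20 mm (distance of any of spare_breaker, screwdriver, tape, mug, spool, carton, pot from where it was at the start of the episode above 0.02 m).
It also fails if it takes over 34 s, if anything falls off the work surface, if the arm or the gripper's body presses on something with over 40 N, if the wrist force passes 120 N, or if a joint passes its speed limit or range.

## Working session

There is one attempt and no reset: what is moved stays moved. The work goes in short steps, Python scripts to look and compute and a shell command to move; the robot and the scene stay as the last step left them, time stands still between calls to the robot, and variables do not carry over. Pictures are saved under pics/ and viewed, about 8 in all and at most 12, crops included, and the job is handed in when it is done.

```bash
mkdir -p pics; cat > h.py <<'E'
import numpy as np,cv2
from scipy.spatial.transform import Rotation as R
from cell import bot,camera,job
def snap(name,fn):
    c=camera(name); cv2.imwrite('pics/'+fn+'.png',c['img']); np.savez('pics/'+fn+'.npz',**{k:np.array(v) for k,v in c.items()}); return c
def load(fn): return np.load('pics/'+fn+'.npz')
def rot(c):
    a=np.array(c['attitude'],float); return a if a.shape==(3,3) else R.from_quat(a).as_matrix()
def world(c,uv,z):
    K=np.array(c['camera_matrix']); p=np.linalg.inv(K)@[uv[0],uv[1],1]
    d=rot(c)@[p[0],-p[1],-p[2]]; o=np.array(c['xyz']); return o+d*(z-o[2])/d[2]
def pix(c,X):
    q=rot(c).T@(np.array(X)-np.array(c['xyz'])); q=np.array(c['camera_matrix'])@[q[0],-q[1],-q[2]]; return q[:2]/q[2]
E
python3 - <<'E'
from h import *
a=snap('scene','s1');b=snap('side','d1')
for c in(a,b):print({k:v for k,v in c.items() if k!='img'})
print(bot.read_state(),bot.tips_ahead)
E
```

```text
{'camera_matrix': array([[524.72771506,   0.        , 276.95348001],
       [  0.        , 524.72771506, 216.58943137],
       [  0.        ,   0.        ,   1.        ]]), 'xyz': array([1284.51297963,  126.7705771 ,  919.03789705]), 'attitude': array([0.24418025, 0.28755989, 0.70703618, 0.59815145])}
{'camera_matrix': array([[449.3286387 ,   0.        , 278.99937739],
       [  0.        , 449.3286387 , 211.43825134],
       [  0.        ,   0.        ,   1.        ]]), 'xyz': array([ 110.59592288, 1080.23873744,  722.00665909]), 'attitude': array([-0.08107185,  0.49198558,  0.85700277, -0.1300915 ])}
{'t': 0.1, 'joint_pos': array([ 1.11978779,  0.41180687, -0.01273611,  1.59692313,  0.00554694,
        1.13429881, -0.08221621]), 'qd': array([ 1.81147884e-03, -2.28984605e-03,  1.76547948e-03, -2.42873886e-03,
       -4.77375547e-04,  3.16899272e-05,  8.47640192e-04]), 'joint_torque': array([ 2.58507345e-03, -5.89096963e+01,  6.43746369e-01, -2.91710347e+01,
       -5.37851918e-02,  1.44564334e-02,  3.29194881e-05]), 'ee_pos': array([ 233.3300264 , -579.45929601,  301.91630777]), 'ee_rot': array([ 9.81737110e-01,  1.90241308e-01, -1.53501600e-04, -6.84136292e-04]), 'wrist_force': array([-0.23485802, -0.07407593, -0.33691339]), 'moment': array([-0.02364474,  0.04966126,  0.02625413]), 'width': 87.70899043185703} 80.0
```

View pics/s1.png

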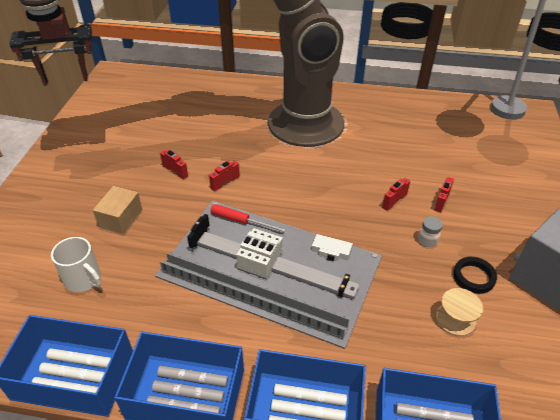

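View pics/d1.png

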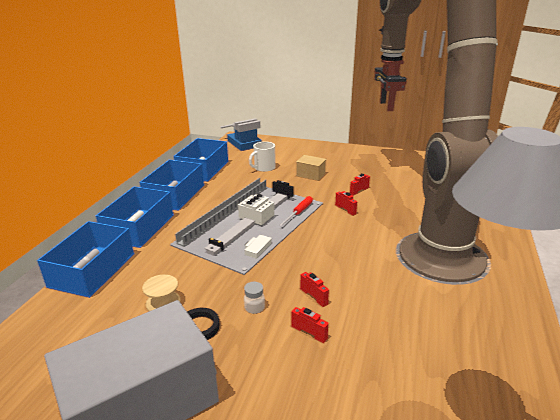

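The scene view shows the tall stop at about (199,230), the row at about (260,250) and the squat terminal at about (345,285). The duct is on the side away from the robot. I'll enlarge this area.

```bash
python3 - <<'E'
import cv2
i=cv2.imread('pics/s1.png')[195:335,150:390]
cv2.imwrite('pics/c1.png',cv2.resize(i,None,fx=3.333,fy=3.333,interpolation=cv2.INTER_CUBIC))
E
```

```text
(no output)
```

View pics/c1.png

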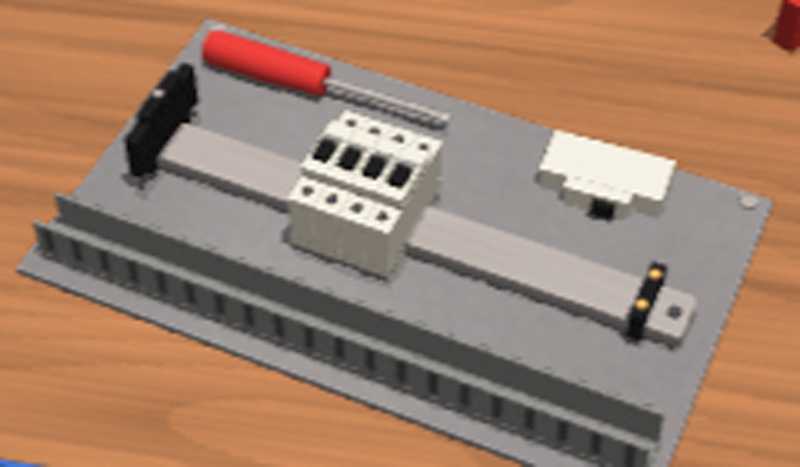

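```bash
python3 - <<'E'
from h import *
from scipy.optimize import least_squares
c=load('s1')
f=lambda p:np.array([150+p[0]/3.333,195+p[1]/3.333])
obs=[((215,22),(-130,-220,6)),((770,205),(-130,220,6)),((20,268),(130,-220,6)),((695,297),(-17.5,200,21)),((684,342),(17.5,200,21))]
def W(q,P): 
    s,co=np.sin(q[2]),np.cos(q[2]); return np.array([q[0]+co*P[0]-s*P[1],q[1]+s*P[0]+co*P[1],P[2]])
fun=lambda q:np.concatenate([pix(c,W(q,P))-f(o) for o,P in obs])
r=least_squares(fun,[550,0,0]);q=r.x
print(q,np.round(r.fun.reshape(-1,2),1)); np.save('plate.npy',q)
def loc(px,z):
    w=world(c,f(px),z); d=w[:2]-q[:2]; s,co=np.sin(q[2]),np.cos(q[2]); return np.round([co*d[0]+s*d[1],-s*d[0]+co*d[1],*w],1)
for n,px,z in [('d side top far corner',(395,232),59),('d side top robot corner',(441,145),59),('a top far corner',(291,182),59),('a top near',(340,113),59),('d bottom far',(385,275),21),
 ('stop far top',(130,135),65),('stop base far right',(142,172),21),('term top near R',(663,265),37),('spare L',(540,180),24),('spare R',(665,215),24),('spare topL',(552,130),24),('spare topR',(676,158),24),('tip',(446,118),12)]:
    print(n,loc(px,z))
print(bot.read_state()['t'], R.from_quat(bot.read_state()['ee_rot']).as_matrix().round(3))
E
```

```text
[ 5.56705436e+02 -7.79005881e+00 -2.58063881e-01] [[-1.6 -1.4]
 [ 1.9 -0.8]
 [-1.1 -0.3]
 [ 1.3  1.2]
 [-0.6  0. ]]
d side top far corner [ 39.2  13.1 598.   -5.1  59. ]
d side top robot corner [-40.2   9.7 520.4  11.9  59. ]
a top far corner [ 29.3 -65.7 568.3 -78.8  59. ]
a top near [-38.6 -63.8 503.1 -59.6  59. ]
d bottom far [ 46.3   8.9 603.8 -11.   21. ]
stop far top [  41.3 -178.5  551.1 -190.9   65. ]
stop base far right [  34.9 -178.9  544.7 -189.7   21. ]
term top near R [-22.8 172.2 578.6 164.5  37. ]
spare L [-67.6  71.  509.5  78.1  24. ]
spare R [-73.3 157.7 526.1 163.4  24. ]
spare topL [-113.5   61.7  462.7   80.8   24. ]
spare topR [-124.3  148.3  474.4  167.3   24. ]
tip [-103.8  -14.2  452.7    5.    12. ]
0.1 [[ 0.928  0.374 -0.001]
 [ 0.374 -0.928  0.001]
 [-0.    -0.001 -1.   ]]
```

```bash
python3 -m handwheel '[[0.45,[0.028,0.05,0],[0,0,0.186]],[0.45,[0.028,0.05,0],[0,0,0.186]],[0.45,[0.028,0.05,0],[0,0,0.186]],[0.45,[0.028,0.05,0],[0,0,0.186]],[0.45,[0.028,0.05,0],[0,0,0.185]]]'
python3 -m handwheel '[[0.45,[0.028,0.05,0],[0,0,0]],[0.45,[0.028,0.05,0],[0,0,0]],[0.45,[0.028,0.05,0],[0,0,0]],[0.45,[0.028,0.05,-0.02],[0,0,0]],[0.45,[0.028,0.05,-0.02],[0,0,0]]]'
python3 -m handwheel '[[0.45,[0.026,0.05,-0.02],[0,0,0]],[0.45,[0.026,0.055,-0.02],[0,0,0]],[0.45,[0,0,0],[0,0,0]],[0.45,[0,0,0],[0,0,0]]]'
python3 - <<'E'
from h import *
c=snap('wrist','w1');s=bot.read_state();print(s['t'],s['ee_pos'],R.from_quat(s['ee_rot']).as_matrix().round(3),s['width'],s['wrist_force'],s['joint_pos'])
E
```

```text
t: 0.72
ee_pos: [374.0, -328.0, 302.5]
ee_rot: [0.791, 0.612, -0.0, -0.0]
wrist_force: [1.0, -0.1, -0.1]
width: 41.5
t: 1.35
ee_pos: [514.1, -78.4, 262.3]
ee_rot: [0.793, 0.61, 0.0, 0.0]
wrist_force: [0.9, -0.5, -0.1]
width: 39.2
t: 1.85
ee_pos: [564.5, 23.7, 222.6]
ee_rot: [0.792, 0.61, -0.001, -0.0]
wrist_force: [-0.1, -0.1, 0.1]
width: 39.6
1.9 [564.51441131  22.65361762 222.99828484] [[ 0.257  0.966 -0.001]
 [ 0.966 -0.257 -0.001]
 [-0.001 -0.    -1.   ]] 39.65725851483103 [ 0.675652   -0.58881315  0.59980013] [ 0.24756479  0.43971806 -0.48890516  1.80651045  0.24794321  0.95696729
 -0.60617803]
```

View pics/w1.png

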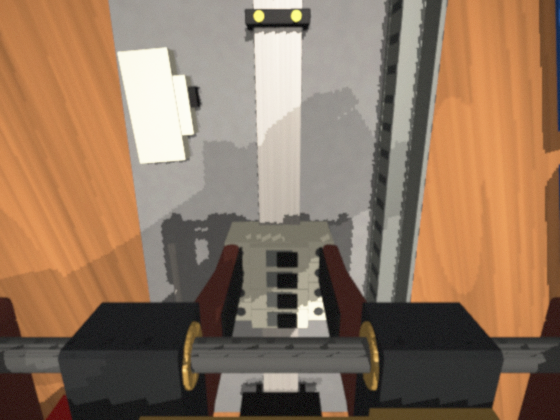

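The wrist view shows the rail aligned with the image. Its edges are at columns 260 and 300, row d's face meets it at about row 221, and the terminal is at (277,18).

```bash
python3 - <<'E'
from h import *
c=load('w1');q=np.load('plate.npy');s,co=np.sin(q[2]),np.cos(q[2])
def loc(px,z):
    w=world(c,px,z); d=w[:2]-q[:2]; return np.round([co*d[0]+s*d[1],-s*d[0]+co*d[1],*w],1)
for n,px,z in [('rail L',(260,215),21),('rail R',(300,215),21),('railL far',(254,35),21),('railR far',(302,35),21),('d foot L',(231,222),21),('d foot R',(329,222),21),('term far',(277,10),37),('spare',(186,160),24),('stop top L',(246,388),65),('stop top R',(321,388),65)]: print(n,loc(px,z))
t=bot.read_state()['ee_pos']-[q[0],q[1],0];print('tcp',co*t[0]+s*t[1],-s*t[0]+co*t[1])
E
python3 -c "
import cv2
i=cv2.imread('pics/w1.png')[200:410,190:370]
cv2.imwrite('pics/w1c.png',cv2.resize(i,None,fx=2.8,fy=2.8,interpolation=cv2.INTER_CUBIC))"
```

```text
rail L [-19.3  16.  542.1  12.7  21. ]
rail R [ 15.6  16.1 575.9   3.8  21. ]
railL far [-21.2 158.6 576.7 150.9  21. ]
railR far [ 14.7 158.5 611.4 141.7  21. ]
d foot L [-44.9   9.5 515.7  12.9  21. ]
d foot R [ 41.1   9.6 598.9  -9.   21. ]
term far [ -3.7 171.8 596.9 159.3  37. ]
spare [-79.1  65.  496.8  75.2  24. ]
stop top L [ -31.8 -129.7  492.9 -125.1   65. ]
stop top R [  34.2 -129.5  556.7 -141.7   65. ]
tcp -0.21911249632703367 31.428482706611437
```

View pics/w1c.png

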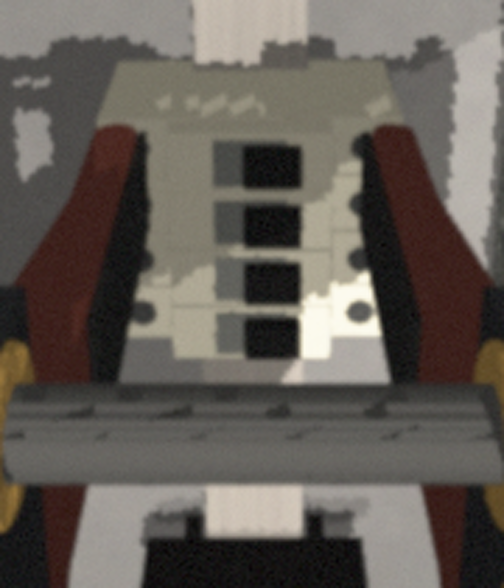

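```bash
python3 -m handwheel '[[0.45,[0,0.0085,0],[0,0,0]],[0.45,[0,0,-0.03],[0,0,0]],[0.45,[0,0,-0.03],[0,0,0]],[0.45,[0,0,-0.025],[0,0,0]],[0.45,[0,0,-0.015],[0,0,0]]]'
python3 -m handwheel '[[0.45,[0,0,-0.01],[0,0,0]],[0.45,[0,0,0],[0,0,0]],[0.45,[0,0,0],[0,0,0]]]'
python3 - <<'E'
from h import *
c=snap('side','d2');i=c['img'][150:270,160:340];cv2.imwrite('pics/d2c.png',cv2.resize(i,None,fx=4,fy=4,interpolation=cv2.INTER_CUBIC))
s=bot.read_state();print(s['t'],s['ee_pos'],s['width'],s['wrist_force'])
E
```

```text
t: 2.52
ee_pos: [564.5, 31.7, 122.5]
ee_rot: [0.793, 0.609, -0.0, -0.0]
wrist_force: [0.5, 0.5, 0.3]
width: 39.4
t: 2.9
ee_pos: [565.3, 32.5, 113.9]
ee_rot: [0.793, 0.61, 0.001, 0.0]
wrist_force: [-0.3, 0.1, 0.4]
width: 39.6
2.95 [565.30375305  32.47061163 113.95609996] 39.643710153060304 [-0.06126395 -0.07317289  0.15244552]
```

View pics/d2c.png

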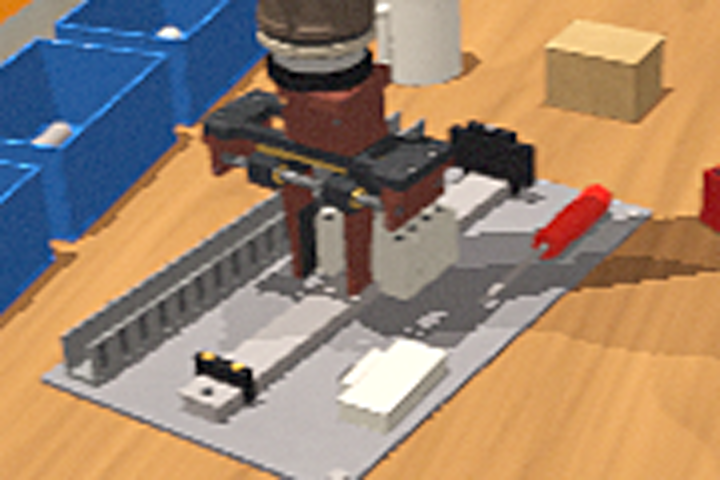

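The fingers are down beside breaker d's outer face, straddling the rail and clear of the spare breaker and duct. Next I push.

```bash
for k in 1; do python3 -m handwheel '[[0.45,[-0.0015,-0.0058,0],[0,0,0]],[0.45,[-0.0015,-0.0058,0],[0,0,0]],[0.45,[-0.0010,-0.0039,0],[0,0,0]],[0.45,[-0.0010,-0.0039,0],[0,0,0]],[0.45,[-0.0010,-0.0039,0],[0,0,0]]]'; done
python3 -m handwheel '[[0.45,[-0.0010,-0.0039,0],[0,0,0]],[0.45,[-0.0010,-0.0039,0],[0,0,0]],[0.45,[-0.0010,-0.0039,0],[0,0,0]],[0.45,[-0.0010,-0.0039,0],[0,0,0]],[0.45,[-0.0010,-0.0039,0],[0,0,0]]]'
python3 -m handwheel '[[0.45,[-0.0010,-0.0039,0],[0,0,0]],[0.45,[-0.0010,-0.0039,0],[0,0,0]],[0.45,[-0.0010,-0.0039,0],[0,0,0]],[0.45,[-0.0010,-0.0039,0],[0,0,0]],[0.45,[-0.0010,-0.0039,0],[0,0,0]]]'
```

```text
t: 3.58
ee_pos: [558.9, 9.4, 113.2]
ee_rot: [0.792, 0.61, 0.0, -0.0]
wrist_force: [1.6, 3.2, -0.8]
width: 39.7
t: 4.2
ee_pos: [553.8, -10.6, 113.2]
ee_rot: [0.792, 0.61, 0.0, 0.0]
wrist_force: [1.0, 2.1, -0.2]
width: 39.6
t: 4.82
ee_pos: [548.8, -30.1, 113.2]
ee_rot: [0.792, 0.61, 0.0, 0.0]
wrist_force: [1.4, 3.4, 0.3]
width: 39.4
```

```bash

python3 -m handwheel '[[0.45,[-0.0010,-0.0039,0],[0,0,0]],[0.45,[-0.0010,-0.0039,0],[0,0,0]],[0.45,[-0.0010,-0.0039,0],[0,0,0]],[0.45,[-0.0010,-0.0039,0],[0,0,0]],[0.45,[-0.0010,-0.0039,0],[0,0,0]]]'
python3 -m handwheel '[[0.45,[-0.0010,-0.0039,0],[0,0,0]],[0.45,[-0.0010,-0.0039,0],[0,0,0]],[0.45,[-0.0010,-0.0039,0],[0,0,0]],[0.45,[-0.0010,-0.0039,0],[0,0,0]],[0.45,[-0.0010,-0.0039,0],[0,0,0]]]'
python3 - <<'E'
from h import *
c=snap('scene','s2');i=c['img'][195:335,150:390];cv2.imwrite('pics/s2c.png',cv2.resize(i,None,fx=3.333,fy=3.333,interpolation=cv2.INTER_CUBIC))
E
```

```text
t: 5.45
ee_pos: [543.8, -49.6, 113.1]
ee_rot: [0.792, 0.61, 0.0, 0.0]
wrist_force: [1.6, 2.8, -0.3]
width: 39.9
t: 6.08
ee_pos: [538.7, -69.1, 113.2]
ee_rot: [0.792, 0.61, 0.0, 0.0]
wrist_force: [0.8, 3.8, 1.6]
width: 39.9
```

View pics/s2c.png

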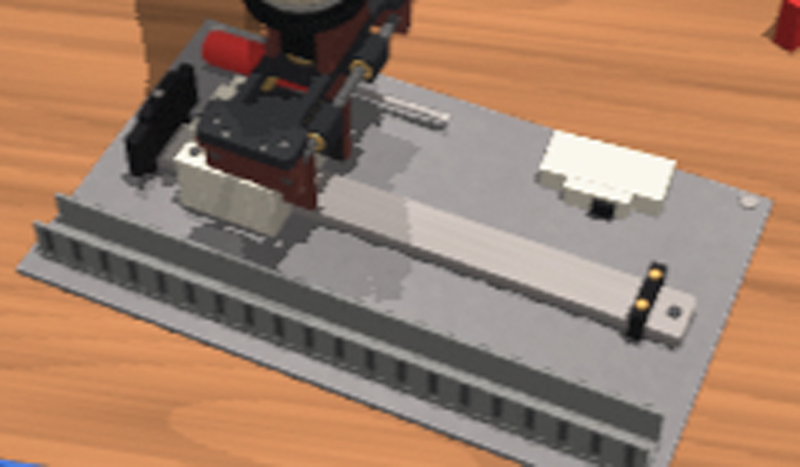

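The row is still closed, with a's far foot at about (180,205) and the stop at about (150,160), so roughly 20–25 mm remain. I continue more slowly.

```bash

python3 -m handwheel '[[0.45,[-0.0010,-0.0039,0],[0,0,0]],[0.45,[-0.0010,-0.0039,0],[0,0,0]],[0.45,[-0.0005,-0.0019,0],[0,0,0]],[0.45,[-0.0005,-0.0019,0],[0,0,0]],[0.45,[-0.0005,-0.0019,0],[0,0,0]]]'
python3 -m handwheel '[[0.45,[-0.0005,-0.0019,0],[0,0,0]],[0.45,[-0.0005,-0.0019,0],[0,0,0]]]'
```

```text
t: 6.75
ee_pos: [535.3, -82.4, 113.1]
ee_rot: [0.792, 0.61, 0.0, -0.0]
wrist_force: [1.7, 3.3, 1.2]
width: 39.5
t: 7.0
ee_pos: [534.3, -86.2, 113.2]
ee_rot: [0.792, 0.61, 0.0, 0.0]
wrist_force: [0.9, 4.0, 2.4]
width: 39.6
```

```bash

python3 -m handwheel '[[0.45,[-0.0005,-0.0019,0],[0,0,0]],[0.45,[-0.0005,-0.0019,0],[0,0,0]]]'
```

```text
t: 7.25
ee_pos: [533.3, -90.1, 113.1]
ee_rot: [0.792, 0.61, 0.0, -0.0]
wrist_force: [0.6, 2.8, 1.5]
width: 39.5
```

```bash

python3 -m handwheel '[[0.45,[-0.0005,-0.0019,0],[0,0,0]]]'|grep -E 'ee_pos|force'
python3 -m handwheel '[[0.45,[-0.0005,-0.0019,0],[0,0,0]]]'|grep -E 'ee_pos|force'
```

```text
ee_pos: [532.8, -92.0, 113.1]
wrist_force: [0.3, 3.6, 1.6]
ee_pos: [532.3, -93.9, 113.2]
wrist_force: [1.1, 3.6, 1.9]
```

```bash

python3 -m handwheel '[[0.45,[-0.0005,-0.0019,0],[0,0,0]]]'|grep -E 'ee_pos|force'
python3 -m handwheel '[[0.45,[-0.0005,-0.0019,0],[0,0,0]]]'|grep -E 'ee_pos|force'
```

```text
ee_pos: [531.8, -95.8, 113.1]
wrist_force: [0.7, 3.8, 1.3]
ee_pos: [531.3, -97.7, 113.1]
wrist_force: [0.8, 4.1, 2.8]
```

```bash

python3 -m handwheel '[[0.45,[-0.0005,-0.0019,0],[0,0,0]]]'|grep -E 'ee_pos|force'
python3 -m handwheel '[[0.45,[-0.0005,-0.0019,0],[0,0,0]]]'|grep -E 'ee_pos|force'
```

```text
ee_pos: [530.8, -99.4, 113.1]
wrist_force: [1.6, 10.1, 2.4]
ee_pos: [530.5, -99.6, 113.2]
wrist_force: [2.3, 13.2, 1.4]
```

```bash

python3 -m handwheel '[[0.45,[-0.0003,-0.001,0],[0,0,0]]]'|grep -E 'ee_pos|force'
python3 -m handwheel '[[0.45,[-0.0003,-0.001,0],[0,0,0]]]'|grep -E 'ee_pos|force'
```

```text
ee_pos: [530.4, -99.7, 113.2]
wrist_force: [1.9, 12.1, 0.6]
ee_pos: [530.3, -99.8, 113.2]
wrist_force: [2.0, 15.6, 1.2]
```

The force has risen from about 4 to 15 N and the tool has stalled, so the row is home. I back off and lift.

```bash

python3 -m handwheel '[[0.45,[0,0,0],[0,0,0]],[0.45,[0.0005,0.002,0],[0,0,0]],[0.45,[0.0005,0.002,0],[0,0,0]],[0.45,[0.0025,0.01,0],[0,0,0]],[0.45,[0.005,0.02,0],[0,0,0]]]'
python3 -m handwheel '[[0.45,[0,0,0.03],[0,0,0]],[0.45,[0,0,0.04],[0,0,0]],[0.45,[0.005,0.02,0.05],[0,0,0]],[0.45,[0.015,0.06,0.03],[0,0,0]],[0.45,[0.015,0.06,0.03],[0,0,0]]]'
python3 -m handwheel '[[0.45,[0.0,0.06,0.03],[0,0,0]],[0.45,[0,0.06,0],[0,0,0]],[0.45,[0,0,0],[0,0,0]]]'
python3 - <<'E'
from h import *
c=snap('scene','s3');i=c['img'][195:335,150:390];cv2.imwrite('pics/s3c.png',cv2.resize(i,None,fx=3.333,fy=3.333,interpolation=cv2.INTER_CUBIC))
E
```

```text
t: 8.88
ee_pos: [537.8, -70.7, 112.8]
ee_rot: [0.793, 0.609, -0.001, 0.0]
wrist_force: [-0.0, -0.5, -0.6]
width: 40.0
t: 9.5
ee_pos: [570.7, 59.9, 288.9]
ee_rot: [0.793, 0.609, -0.0, 0.001]
wrist_force: [0.8, -0.5, 0.5]
width: 39.6
t: 9.88
ee_pos: [569.0, 181.2, 315.8]
ee_rot: [0.79, 0.613, 0.001, -0.001]
wrist_force: [0.4, -0.8, -0.0]
width: 39.2
```

View pics/s3c.png

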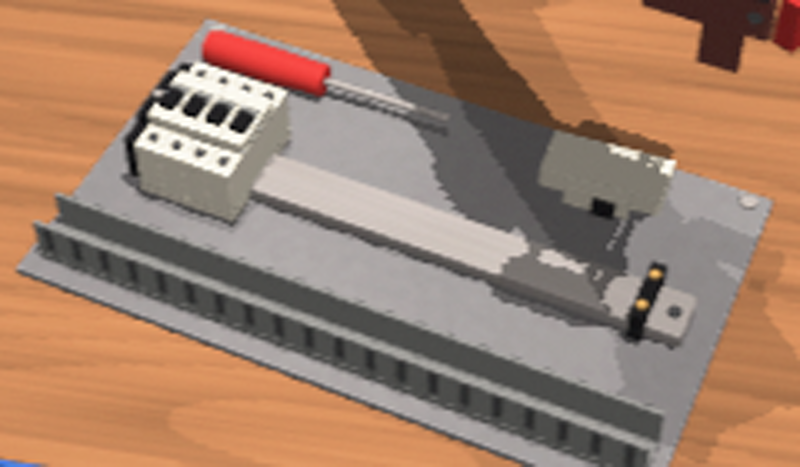

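Breaker a is now against the tall stop at about (135,150). The row is upright and closed, and the screwdriver and spare breaker haven't moved.

```bash
python3 -c "
from h import *
job.sign_off()"
```

```text
the job is handed in; nothing more can be done
```

I pushed the row of four breakers along the rail against the tall end stop and handed the job in at about 10 s of robot time, well under the 34 s limit. No verdict came back.

- **Push:** I used both fingertips on breaker d's outer face, about 12 mm above the rail. The push took about 3–4 N while sliding. The tool then stalled with the force at about 15 N, so I backed off and lifted clear.
- **Last checks:** The final scene picture shows the row upright, closed and against the stop. The spare breaker and screwdriver are where they were, and the wrist force is back near zero. I judged the gaps by eye and by the stall, and did not measure them to the millimetre. I did not compare the other bystanders before and after, but the arm passed well above them.
- **Disagreement:** Before the push, my rough reading of the stop's position from the wrist picture was about 45 mm off the scene picture's. I relied on the force to find the stop; the stall came about where the scene picture put it.

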